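Hang the template on the free branch of the carousel

TASK

Turn the template carousel (it has a knob on top) until its one empty branch stands over the pointer on its foot; then lift the template with the window out of the slotted block and hang it by its window on that branch, behind the upturned tip, and leave it hanging freely with the branch still over the pointer. The three templates on the carousel must stay on their branches, the solid blank stays in its slot, and the carton, bottle, cube and bracket standing about must not be disturbed.

Things in the scene. Friction and masses are not known exactly. Their poses are not given: they have to be found in the camera images.
- knob_grip (a point): Centre of the carousel's knob, on the upright turning axis, 150 mm above the table: a black bar 44 mm long, 12 mm thick, 32 mm high on a 34 mm round collar; pinch it across its 12 mm. Axes turn with the tree, z up; the bar runs half-way between +x and +y, the empty branch along -x. Turns several turns either way, friction 0.08 N m, stays where left.
- free_branch (a point): Middle of the empty branch: on its rod's axis, 55 mm from the turning axis, 105 mm above the table. Axes turn with the tree, -x outward along the branch, z up. Four such level steel rods, 8 mm round, at right angles, come out of a 40 mm wide hub; the other three carry templates. At the start this one is 50 to 180 degrees away from the pointer, either way.
- free_tip (a point): Point on the empty branch's rod axis where the upturned end begins, 85 mm from the turning axis; same axes as free_branch. The end rises 10 mm further out to a rounded tip 97 mm from the turning axis, its top 119 mm above the table.
- pointer (a point): Point on the pointer of the carousel's fixed foot, 85 mm from the turning axis. The foot is a grey disc 156 mm across, 14 mm high; the pointer is a 16 mm wide, 10 mm high steel finger that sticks out of it to 134 mm from the axis. Its -x axis points outward along the pointer, roughly toward the robot; z up. The empty branch must stand above it.
- template_grip (a point): Centre of the grip of the template to be hung: a black block 14 mm thick (x), 30 wide (y), 30 high, on top of an upright aluminium plate 4 mm thick (x), 60 wide, with a 26 mm wide neck. z up; front and back alike. Plate's shoulders 29 mm, lower edge 101 mm below this point. About 90 g, heavy steel lower strip. Stands 10 mm above the table in either of the block's two slots.
- template_eye (a point): Middle of the upper edge of the template's window, 39 mm below template_grip; same axes. The window is 30 mm wide and 32 mm high, below this point; round pads of 8.5 mm radius fill its upper corners, leaving a flat 12 mm wide. When the template hangs, this point rests on top of the rod, 4 mm above the rod's axis.
- blank_grip (a point): Centre of the grip of the solid blank: the same outline and grip as the template, but the plate has no window. It stands in the block's other slot and stays there.
- block_mid (a point): Centre of the top face of the fixed grey slotted block, 110 (x) x 90 (y) x 30 mm high. Two slots, 6 mm wide and 20 mm deep, run along y at x = -30 and +30 mm.
- hung_1_grip (a point): Centre of the grip of a template hanging loose on the branch to the -y side of the empty one (free_branch axes). Same size and make as the template to be hung, only the lower edge differs; grip centre about 148 mm above the table and 55 mm from the turning axis, plate square to its branch.
- hung_2_grip (a point): The same as hung_1_grip, on the branch opposite the empty one.
- hung_3_grip (a point): The same as hung_1_grip, on the branch to the +y side of the empty one.
- carton: Brown cardboard carton, 66 x 101 x 140 mm high, standing loose between carousel and block. Origin at the centre of its underside.
- bottle: White round bottle, 53 mm across, 159 mm high, standing loose behind the work. Origin at the centre of its underside.
- cube: Aluminium corner cube, 31 mm, standing loose in front of the carton. Origin at the centre of its underside.
- bracket: Aluminium angle bracket, 34 x 40 x 40 mm, standing loose behind the carton. Origin at the centre of its underside.
There are look-alikes about, which are no part of the job. What is shaped like the part that bears hung_2_grip but red is not meant.

How it is judged:
By the outcome, as a careful person would: the job done as asked, in the order asked, and still so for the second after the job is handed in, with the robot touching nothing.
It also fails if it takes over 72 s, if anything falls off the work surface, if the arm or the gripper's body presses on something with over 40 N, if the wrist force passes 120 N, or if a joint passes its speed limit or range.

ROBOT

A 7-joint arm with a two-finger parallel gripper is mounted at the origin on a cart in front of the work surface, level with it; the furniture and walls round the work are solid. World frame = base frame: x ahead of the robot, y to its left, z up, the work surface at z = 0. Lengths are in m, angles in rad, forces in N, time in s.
With the tool pointing down it reaches from about 0.425 to 0.925 m from the base axis. Payload 6.8 kg.
Tool frame: the origin (TCP) lies midway between the tips of the shut fingers; the grasp point (between the pads) lies 19 mm behind it; y points along the fingers, z is the direction in which the jaws open and shut, and the axes are right-handed (so a half turn about y gives the same grasp; the last joint's range is limited). The gripper opens to 88 mm and grips with 3 to 60 N. Pads are 20 mm wide; open, the fingers measure 115 mm over their backs; the gripper's body (75 mm by 178 mm) begins 61 mm behind the grasp point.
Start: joints at [1.22, 0.477, 0.022, 1.555, -0.011, 1.109, -0.083], TCP at [0.162, -0.655, 0.223] pointing down, gripper open.
Joint ranges: [-2.96, 2.96], [-0.34, 2.1], [-1.41, 1.46], [0.24, 2.44], [-1.37, 4.51], [0.17, 1.92], [-2.96, 2.96]. Speed limits (rad/s): [2.39, 2.39, 3.14, 3.14, 3.14, 3.14, 3.14].

INTERFACE

Orientations are given as a rotation vector (axis times angle).
In Python, from rig import bot, cams, nets gives the robot as it stands.
- The arm moves only by the tool move_arm, never from a script. Its argument "increments" is a list of rows, each a list of 2 entries, a list of its own where there are three numbers: the shift along the tool's x, y, z in mm, then the turn about the tool's y in degrees. A call has 1 to 8 rows; each row is the pose to reach, as a shift and turn from the pose commanded when the call began, along the tool's axes at that moment; what a row does not reach only later rows make up. A row lasts 1/10 s, in which the tool goes at most 50 mm and 8.59 degrees, less where a joint would pass 70% of its speed; a pose out of reach is approached as far as the arm can. A call with a gripper value outside its range is refused whole. "grip" is the finger opening in mm, from 0 to 87.8, set as the call begins (left out, the last holds). The fingers move at their own pace and stop on an object; "force" is the grip in N (left out, the last holds). Time passes only in rows, so rows that repeat a pose let the fingers close. It gives the time, the measured TCP pose, the force and the opening at its end, in the units of the state.
- bot.observe(): the state, without advancing time (a new reading comes with each control period).
- cams.grab_frame(name): name is "scene" or "top" or "wrist"; returns (picture, depth): 480x640x3 uint8, red, green, blue; 480x640 float32, m along the optical axis (not along the pixel's ray), 0 where there is no reading.
- cams.get_calibration(name): a dict with "intrinsics" (3x3 intrinsics, pixels), "xyz" and "orientation" of the camera in the world. Camera axes: x right, y down, z forward; pixel columns grow to the right and rows downward; lengths in m; the calibration is good to about 2 mm. The wrist camera is an equidistant fisheye: a pixel r from the principal point sees the ray r / f radians off the axis. A picture is of the moment at which its call begins: read the wrist's pose just before it. get_calibration takes no time and is no camera call; for the wrist camera it gives the pose at the moment of the call.
- bot.finish_job(): hands the job in, once; it reports no verdict.
Trained networks look in the newest picture that a camera, given by its name, has taken for a name from the list of things; names that differ only in an ending like _2 or _b are one class to them, and where a whole thing is asked for, a point or a joint stands for the part that bears it (a point fixed in the world has none). Each returns a list of dicts, best first, with "score" (0 to 1); they miss things now and then, are a little off and sometimes report something else, mostly with a low value. They report only what shows in the picture. A call takes as long as a camera call. They do not tell look-alikes from the thing itself.
- nets.find_in(camera, thing): "position" ([x, y, z] in m, in world coordinates, good to about 4 mm: the middle of the surface that is visible of it).
The state is a dict: "time": time; "joint_pos": joint angles; "joint_vel": joint speeds; "joint_torque": joint torques, N m; "tcp_pos": TCP position; "orientation": TCP orientation; "ft_force": force on the tool from outside, world axes, zero at the start; "wrist_torque": the same for the moment, N m; "width": finger opening in m.
Only numpy, scipy, OpenCV 4.12 (cv2) and the standard library are available. Lean on these libraries where they do the work, as an engineer would, in place of code of your own. Each camera call takes 0.05 s, during which the arm holds its last target. There are 200 camera calls.

## Working session

There is one attempt and no reset: what is moved stays moved. The work goes in short steps, Python scripts to look and compute and a tool call to move; the robot and the scene stay as the last step left them, time stands still between calls to the robot, and variables do not carry over. Pictures are saved under pics/ and viewed, about 8 in all and at most 12, crops included, and the job is handed in when it is done.

Besides the shell and the picture viewer there is one more tool, called after "Call:" as name([rows], argument=value, ...), one row to a line, values as JSON. move_arm: Moves the arm, as the interface text tells. Its arguments: {"type":"object","properties":{"increments":{"type":"array"},"grip":{"type":"number"},"force":{"type":"number"}},"required":["increments"]}

```bash
ls; mkdir -p pics
cat > h.py <<'E'
import numpy as np, cv2
from rig import bot, cams, nets
from scipy.spatial.transform import Rotation as R
def cal(n):
    c=cams.get_calibration(n); o=np.array(c['orientation'],float)
    M=R.from_rotvec(o).as_matrix() if o.size==3 else o
    return np.array(c['intrinsics']),np.array(c['xyz']),M
def cloud(n,d):
    K,t,M=cal(n); v,u=np.mgrid[:480,:640]
    return np.dstack([(u-K[0,2])/K[0,0]*d,(v-K[1,2])/K[1,1]*d,d])@M.T+t
def save(n,im): cv2.imwrite('pics/%s.png'%n,cv2.cvtColor(im,cv2.COLOR_RGB2BGR))
E
python3 - <<'E'
from h import *
np.set_printoptions(precision=4,suppress=True)
print(bot.observe())
for n in ['scene','top']:
    p,d=cams.grab_frame(n); save(n,p); np.save(n+'_d.npy',d); np.save(n+'_p.npy',p)
    print(n,*cal(n))
    for t in ['knob_grip','free_branch','free_tip','pointer','template_grip','template_eye','blank_grip','block_mid','hung_1_grip','carton','bottle','cube','bracket']:
        for r in nets.find_in(n,t)[:6]: print(t,np.round(r['position'],3),round(r['score'],2))
E
```

```text
pics
{'time': 0.0, 'joint_pos': array([ 1.2199,  0.4778,  0.0223,  1.5564, -0.0115,  1.1093, -0.0831]), 'joint_vel': array([ 0.0016, -0.0005,  0.001 , -0.0014,  0.0004, -0.0003, -0.0001]), 'joint_torque': array([  0.0004, -58.2864,   1.5345, -27.2611,  -0.0543,   0.0171,
         0.0002]), 'tcp_pos': array([ 0.1621, -0.6546,  0.2217]), 'orientation': array([-0.2557,  2.0944, -2.0906]), 'ft_force': array([ 0.1842, -0.3087,  0.6377]), 'wrist_torque': array([-0.0352,  0.0125,  0.0087]), 'width': 0.08772940756979211}
scene [[447.8539   0.     315.5295]
 [  0.     447.8539 238.1157]
 [  0.       0.       1.    ]] [0.2729 0.3048 0.8433] [[-0.8675 -0.362   0.3412]
 [-0.4973  0.6425 -0.583 ]
 [-0.0082 -0.6754 -0.7374]]
knob_grip [ 0.465 -0.341  0.113] 0.97
free_branch [ 0.472 -0.335  0.112] 0.84
free_tip [ 0.47  -0.34   0.112] 0.65
pointer [ 0.451 -0.316  0.011] 0.84
template_grip [0.568 0.01  0.077] 0.88
template_grip [ 0.468 -0.34   0.11 ] 0.18
template_eye [0.564 0.012 0.078] 0.63
blank_grip [0.622 0.028 0.077] 0.76
block_mid [0.585 0.03  0.032] 0.88
hung_1_grip [ 0.477 -0.288  0.112] 0.5
[... 268 characters left out ...]
36.738 ]
 [  0.       0.       1.    ]] [ 0.3702 -0.285   1.2046] [[-0.0268 -0.9815  0.1893]
 [-0.9993  0.0311  0.0199]
 [-0.0254 -0.1887 -0.9817]]
knob_grip [ 0.472 -0.341  0.106] 0.73
knob_grip [ 0.571 -0.001  0.084] 0.5
free_branch [ 0.474 -0.344  0.112] 0.83
free_tip [ 0.471 -0.345  0.11 ] 0.57
free_tip [ 0.759 -0.057  0.119] 0.27
pointer [ 0.464 -0.33   0.014] 0.65
template_grip [ 0.572 -0.002  0.084] 0.78
template_eye [0.57  0.002 0.08 ] 0.63
blank_grip [0.626 0.018 0.082] 0.7
block_mid [ 0.598 -0.004  0.028] 0.86
block_mid [ 0.42  -0.338  0.162] 0.7
carton [ 0.55  -0.169  0.141] 0.89
bottle [ 0.757 -0.057  0.123] 0.64
cube [ 0.41  -0.169  0.026] 0.5
bracket [ 0.701 -0.213  0.005] 0.48
```

View pics/scene.png

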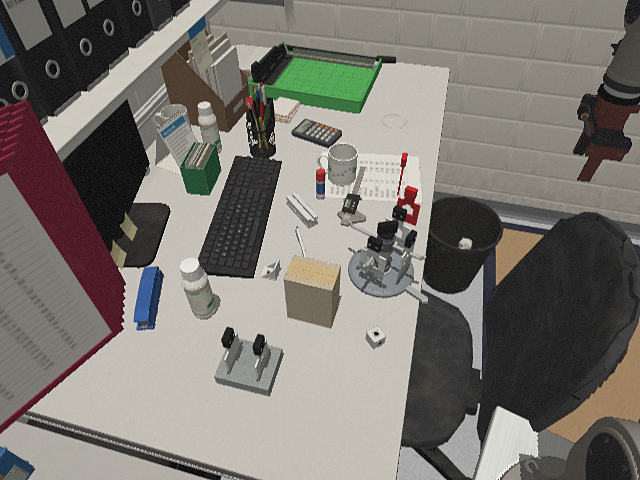

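View pics/top.png

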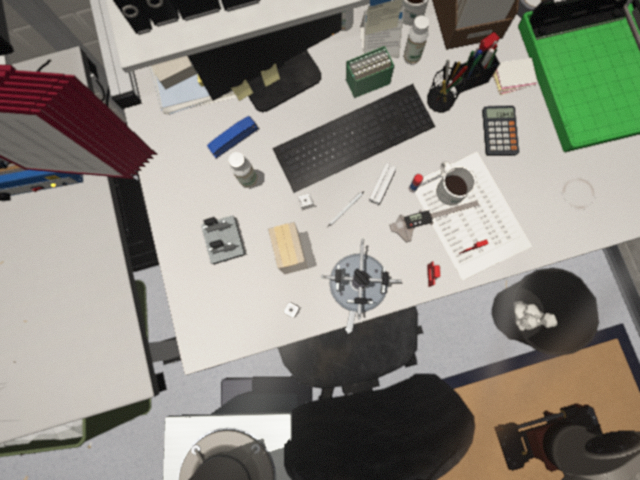

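The scene picture shows the carousel near (382,258), with its pointer toward (420,297). A red look-alike stands at (410,200). The slotted block holds plates at (230,340) and (260,345), with the carton at (313,290). Next I'll crop in close.

Run:
```python
from h import *
s=np.load('scene_p.npy');t=np.load('top_p.npy')
def c(im,u,v,w,h,W,H): return cv2.resize(im[v:v+h,u:u+w],(W,H),interpolation=cv2.INTER_CUBIC)
a=np.hstack([c(t,311,231,100,100,400,400),c(s,335,190,100,100,400,400)])
b=np.hstack([c(s,205,315,100,50,400,200),c(t,195,205,100,50,400,200)])
save('crop',np.vstack([a,b]))
```

```text
(no output)
```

View pics/crop.png

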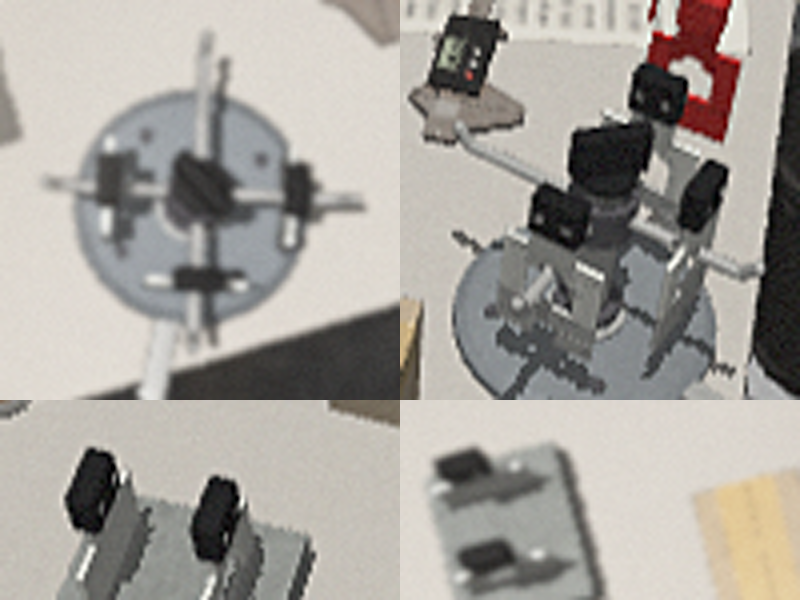

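```bash
cat > m.py <<'E'
from h import *
np.set_printoptions(precision=4,suppress=True)
from scipy.optimize import least_squares
def disc(P):
    q=P.reshape(-1,3); c=np.array([.467,-.342])
    for _ in range(4):
        r=np.hypot(*(q[:,:2]-c).T); 
        m=(abs(q[:,2]-.014)<.006)&(r<.1)
        a=np.arctan2(*(q[m][:,:2]-c).T[::-1]); rr=r[m]
        # outer edge per bin
        E=[]
        for b in np.arange(-np.pi,np.pi,.1):
            s=(a>=b)&(a<b+.1)&(rr<.086)
            if s.sum()>8: E.append(q[m][s][np.argmax(rr[s])][:2])
        E=np.array(E); f=least_squares(lambda x:np.hypot(*(E-x[:2]).T)-x[2],[*c,.078],loss='soft_l1',f_scale=.002); c=f.x[:2]
    return f.x
E
python3 - <<'E'
from m import *
for n in ['scene','top']:
    d=np.load(n+'_d.npy');P=cloud(n,d);q=P.reshape(-1,3);q=q[d.ravel()>0]
    f=disc(P);print(n,'disc',f)
    c=f[:2];v=q[:,:2]-c;r=np.hypot(*v.T);a=np.degrees(np.arctan2(v[:,1],v[:,0]))
    m=(r>.09)&(r<.134)&(q[:,2]>.006)&(q[:,2]<.02);print('ptr',m.sum(),np.median(a[m]),np.ptp(a[m]))
    m=(r>.062)&(r<.105)&(q[:,2]>.095)&(q[:,2]<.125)
    h,e=np.histogram(a[m],np.arange(-180,181,10))
    for k in h.nonzero()[0]:print(int(e[k]),h[k],a[m][(a[m]>=e[k])&(a[m]<e[k+1])].mean().round(1),end='; ')
    m=(r<.03)&(q[:,2]>.155);print('\nknob',m.sum(),q[m].mean(0));vv=q[m][:,:2]-q[m][:,:2].mean(0);w=np.linalg.svd(vv)[2][0];print(np.degrees(np.arctan2(w[1],w[0])))
    # block
    m=(abs(q[:,0]-.6)<.1)&(abs(q[:,1]-.01)<.08)
    t=m&(abs(q[:,2]-.03)<.005);print('block',cv2.minAreaRect((q[t][:,:2]*1000).astype(np.float32)))
    g=m&(q[:,2]>.102)
    for lo,hi in[(.5,.598),(.598,.7)]:
        s=g&(q[:,0]>lo)&(q[:,0]<hi);x=q[s];print('grip',s.sum(),x.min(0),x.max(0),cv2.minAreaRect((x[x[:,2]>.12][:,:2]*1000).astype(np.float32)) if (x[:,2]>.12).sum()>3 else '')
        s=m&(q[:,2]>.036)&(q[:,2]<.09)&(q[:,0]>lo)&(q[:,0]<hi);H=np.histogram2d(q[s][:,1],q[s][:,2],[np.arange(-.04,.07,.006),np.arange(.036,.09,.006)])[0].astype(int);print(H.T[::-1])
E
```

```text
scene disc [ 0.4744 -0.3426  0.0766]
ptr 116 165.98863340793633 10.242510056597467
-160 5 -157.4; -130 5 -120.9; -120 4 -118.2; -100 1 -96.0; -80 2 -72.6; -70 2 -66.8; -10 57 -4.9; 50 7 57.7; 60 2 60.5; 80 46 85.4; 110 3 111.5; 140 7 148.1; 150 1 150.3; 170 61 174.9; 
knob 140 [ 0.4739 -0.3415  0.1633]
39.539272642137036
block ((599.074951171875, 14.177249908447266), (111.19117736816406, 91.49698638916016), 15.448479652404785)
grip 188 [ 0.5605 -0.0082  0.1021] [0.5792 0.0219 0.1289] ((569.9542236328125, 6.091588020324707), (14.0219144821167, 29.774723052978516), 14.18793773651123)
[[0 0 2 4 2 2 0 3 2 4 5 8 7 0 0 0 0 0]
 [0 0 0 3 2 3 2 3 2 3 3 1 3 0 0 0 0 0]
 [0 0 0 2 2 2 2 0 1 2 3 4 3 0 0 0 0 0]
 [0 0 1 2 2 1 0 0 0 1 2 2 3 0 0 0 0 0]
 [0 0 1 2 5 1 0 0 0 0 3 4 3 0 0 0 0 0]
 [0 0 0 1 2 3 0 0 0 0 2 3 3 0 0 0 0 0]
 [0 0 1 3 2 3 2 0 2 0 2 2 4 0 0 0 0 0]
 [0 0 1 3 1 6 6 7 5 6 2 2 3 0 0 0 0 0]]
grip 199 [0.6176 0.0068 0.1021] [0.6381 0.0375 0.1302] ((628.5762939453125, 22.035621643066406), (15.673521995544434, 30.58856773376465), 16.56167221069336)
[[ 0  0  0  0  0  3  5  4  2  3  0  3  6 
[... 1053 characters left out ...]
 2 0 1 2 1 0 1 1 2 1 0 0 0 0 0 0]
 [0 0 1 2 1 0 0 0 0 1 0 1 0 0 0 0 0 0]
 [0 0 2 1 1 0 0 0 0 0 0 2 0 0 0 0 0 0]
 [0 0 1 1 0 0 0 0 0 1 3 0 0 0 0 0 0 0]
 [0 0 2 1 0 1 0 2 1 3 1 1 0 0 0 0 0 0]
 [0 0 1 2 2 4 4 3 5 2 1 2 1 1 0 0 0 0]]
grip 102 [0.6197 0.0024 0.1026] [0.6396 0.0323 0.1325] ((629.4905395507812, 17.895782470703125), (14.703227996826172, 28.631885528564453), 17.47933578491211)
[[0 0 0 0 0 2 4 5 0 3 1 3 2 4 2 0 0 0]
 [0 0 0 0 1 2 1 1 2 1 1 0 2 2 1 0 0 0]
 [0 0 0 0 0 1 1 3 1 2 1 3 0 2 0 0 0 0]
 [0 0 0 0 1 2 1 1 2 1 2 1 2 1 1 0 0 0]
 [0 0 0 0 1 3 2 2 1 1 3 2 1 1 1 0 0 0]
 [0 0 0 0 0 1 0 2 3 2 0 1 2 2 1 0 0 0]
 [0 0 0 0 0 1 3 1 1 2 2 1 1 2 0 0 0 0]
 [0 0 0 0 0 2 1 1 1 1 1 3 2 1 2 0 2 0]]
```

The top crop shows the empty branch at (205,60), pointing away from the robot, and the pointer at (155,370). The depth histogram shows a window in the nearer plate (scene pixel (260,345)) and none in the far one. So the template is at about (0.571, 0.004), and the tree has to turn by about +170°.

Run:
```python
from m import *
s=bot.observe();M=R.from_rotvec(s['orientation']).as_matrix();print(M)
for n in ['scene','top']:
    p=np.load(n+'_p.npy').astype(int);d=np.load(n+'_d.npy');P=cloud(n,d)
    m=(p[...,0]>120)&(p[...,1]<60)&(p[...,2]<60)&(d>0)&(np.hypot(P[...,0]-.475,P[...,1]+.345)<.3)
    q=P[m];print(n,m.sum(),q.min(0),q.max(0),np.median(q,0))
print(cal('wrist'))
```

```text
[[-0.9707  0.      0.2403]
 [-0.2403  0.     -0.9707]
 [-0.     -1.     -0.    ]]
scene 123 [ 0.4575 -0.6364  0.0095] [ 0.7337 -0.492   0.119 ] [ 0.4963 -0.5264  0.1031]
top 69 [ 0.472  -0.6343  0.0209] [ 0.7293 -0.4954  0.1202] [ 0.4983 -0.5278  0.0924]
(array([[371.6483,   0.    , 315.4299],
       [  0.    , 371.6483, 239.0745],
       [  0.    ,   0.    ,   1.    ]]), array([ 0.2272, -0.6398,  0.3853]), array([[ 0.2402, -0.9408, -0.2393],
       [-0.9707, -0.2329, -0.0588],
       [-0.0004,  0.2464, -0.9692]]))
```

Call:
move_arm([
  [[0,0,0],8],
])

```text
time: 1.5
tcp_pos: [0.1621, -0.6552, 0.2227]
orientation: [-0.11, 2.169, -2.169]
ft_force: [1.2, -0.6, 0.6]
width: 0.0876
```

Run:
```python
from m import *
s=bot.observe();print(s['joint_pos'],s['tcp_pos'],s['time']);print(R.from_rotvec(s['orientation']).as_matrix())
```

```text
[ 1.1993  0.4769  0.0521  1.5571 -0.027   1.1082 -0.2119] [ 0.1621 -0.6552  0.2227] 1.5
[[-0.9949  0.0002  0.1011]
 [-0.1011  0.0001 -0.9949]
 [-0.0002 -1.     -0.    ]]
```

Call:
move_arm([
  [[-40,-30,-30],-4],
  [[-80,-30,-65],-8],
  [[-120,-30,-97],-13],
  [[-160,-30,-130],-17],
  [[-200,-30,-160],-21],
  [[-240,-30,-190],-26],
  [[-280,-30,-225],-30],
  [[-320,-30,-258],-34],
], grip=40, force=30)

```text
time: 2.3
tcp_pos: [0.4423, -0.3773, 0.253]
orientation: [-0.662, 1.815, -1.817]
ft_force: [0.3, 0.1, -0.6]
width: 0.0401
```

Call:
move_arm([
  [[0,0,0],0],
  [[0,0,0],0],
  [[0,0,0],0],
])

```text
time: 2.6
tcp_pos: [0.44, -0.3801, 0.2526]
orientation: [-0.659, 1.819, -1.82]
ft_force: [-0.6, -0.6, 0.1]
width: 0.04
```

Run:
```python
from m import *
s=bot.observe();print(s['joint_pos'],s['tcp_pos'],s['time']);print(R.from_rotvec(s['orientation']).as_matrix())
K,t,M=cal('wrist');print(t)
p,d=cams.grab_frame('wrist');save('w1',p);np.savez('w1.npz',p=p,d=d,K=K,t=t,M=M)
for n in ['knob_grip','free_branch','pointer']: print(n,[(np.round(r['position'],3),round(r['score'],2)) for r in nets.find_in('wrist',n)[:2]])
```

```text
[ 0.7715  0.3069 -0.2079  1.7395  0.071   1.1026 -0.3357] [ 0.44   -0.3801  0.2526] 2.6
[[-0.7686 -0.0007  0.6397]
 [-0.6397 -0.0007 -0.7686]
 [ 0.001  -1.      0.0001]]
[ 0.4915 -0.3379  0.4152]
knob_grip [(array([ 0.475, -0.346,  0.118]), 0.89)]
free_branch [(array([ 0.477, -0.346,  0.119]), 0.63)]
pointer [(array([ 0.49 , -0.338,  0.011]), 0.93)]
```

View pics/w1.png

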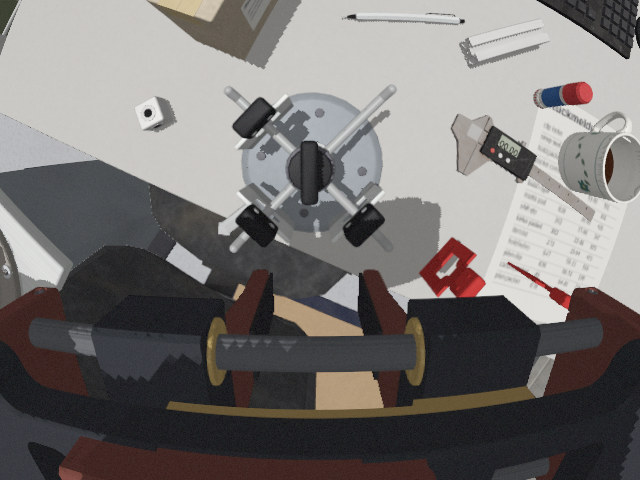

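The wrist view shows the knob bar upright at (309,172), square to the jaws. The empty branch points to (390,93). The pointer is hidden below the templates near (316,230). The cube is at (150,113) and the red look-alike at (452,268).

```bash
cat >> m.py <<'E'
def wcloud(d,K,t,M):
    v,u=np.mgrid[:480,:640]; x=(u-K[0,2])/K[0,0]; y=(v-K[1,2])/K[1,1]; th=np.hypot(x,y)+1e-9
    k=np.tan(th)/th
    return np.dstack([x*k*d,y*k*d,d])@M.T+t
def wgrab(name):
    K,t,M=cal('wrist'); s=bot.observe(); p,d=cams.grab_frame('wrist'); save(name,p); P=wcloud(d,K,t,M); P[(d<=0)|(np.arange(480)[:,None]>300)]=9
    return s,p,d,P
def tree(P,c=None):
    f=disc(P);q=P.reshape(-1,3)
    if c is None:c=f[:2]
    v=q[:,:2]-c;r=np.hypot(*v.T);a=np.degrees(np.arctan2(v[:,1],v[:,0]))
    m=(r<.026)&(q[:,2]>.158)&(q[:,2]<.18);k=cv2.minAreaRect((q[m][:,:2]*1000).astype(np.float32)) if m.sum()>5 else None
    print('disc',f,'knob',k,q[m].mean(0))
    m=(r>.09)&(r<.134)&(q[:,2]>.006)&(q[:,2]<.02);print('ptr',m.sum(),np.median(a[m]) if m.any() else '')
    m=(r>.068)&(r<.105)&(q[:,2]>.095)&(q[:,2]<.125)
    h,e=np.histogram(a[m]%360,np.arange(0,361,10))
    for j in h.nonzero()[0]:
        if h[j]>8:print(int(e[j]),h[j],(a[m]%360)[((a[m]%360)>=e[j])&((a[m]%360)<e[j+1])].mean().round(1),end='; ')
    print()
E
python3 - <<'E'
from m import *
z=np.load('w1.npz');d=z['d'];P=wcloud(d,z['K'],z['t'],z['M']);P[(d<=0)|(np.arange(480)[:,None]>262)]=9
tree(P)
E
```

```text
disc [ 0.4765 -0.3454  0.0756] knob ((474.85272216796875, -345.4296875), (43.75752258300781, 11.582001686096191), 39.7755241394043) [ 0.4752 -0.3455  0.1661]
ptr 337 165.18738538548035
80 281 86.0; 170 217 175.3; 260 228 264.2; 350 330 354.8;
```

Call:
move_arm([
  [[-25,10,-2],0],
  [[-49,30,-4],0],
  [[-49,60,-4],0],
  [[-49,85,-4],0],
  [[-49,105,-4],0],
  [[-49,121,-4],0],
  [[-49,121,-4],0],
  [[-49,121,-4],0],
])

```text
time: 3.6
tcp_pos: [0.4759, -0.3449, 0.1319]
orientation: [-0.659, 1.819, -1.818]
ft_force: [1.2, 0.3, -0.4]
width: 0.0401
```

Call:
move_arm([
  [[0,0,0],0],
  [[0,0,0],0],
  [[0,0,0],0],
  [[0,0,0],0],
  [[0,0,0],0],
], grip=5, force=30)

```text
time: 4.1
tcp_pos: [0.4761, -0.3444, 0.1327]
orientation: [-0.66, 1.817, -1.818]
ft_force: [-2.7, 1.3, 6.5]
width: 0.0319
```

The width stopped at 32 mm, so the fingertips are on the round collar below the bar. I'll open, rise 8 mm and close again.

Call:
move_arm([
  [[0,0,0],0],
  [[0,0,0],0],
  [[0,-4,0],0],
  [[0,-9,0],0],
  [[0,-9,0],0],
], grip=42)

```text
time: 4.6
tcp_pos: [0.4768, -0.3447, 0.1416]
orientation: [-0.659, 1.816, -1.819]
ft_force: [0.6, -0.6, 0.0]
width: 0.0418
```

Call:
move_arm([
  [[0,0,0],0],
  [[0,0,0],0],
  [[0,0,0],0],
  [[0,0,0],0],
  [[0,0,0],0],
  [[0,0,0],0],
], grip=5, force=30)

```text
time: 5.2
tcp_pos: [0.4761, -0.3443, 0.1405]
orientation: [-0.66, 1.818, -1.818]
ft_force: [0.7, 0.9, -1.4]
width: 0.0117
```

Call:
move_arm([
  [[0,0,0],-2],
  [[0,0,0],-5],
  [[0,0,0],-10],
  [[0,0,0],-15],
  [[0,0,0],-20],
  [[0,0,0],-25],
  [[0,0,0],-30],
  [[0,0,0],-35],
])

```text
time: 6.0
tcp_pos: [0.4755, -0.3439, 0.1405]
orientation: [-1.075, 1.4, -1.397]
ft_force: [-1.7, 1.6, 1.0]
width: 0.012
```

Call:
move_arm([
  [[0,0,0],-5],
  [[0,0,0],-10],
  [[0,0,0],-15],
  [[0,0,0],-20],
  [[0,0,0],-25],
  [[0,0,0],-30],
  [[0,0,0],-35],
  [[0,0,0],-40],
])

```text
time: 6.8
tcp_pos: [0.4746, -0.344, 0.1405]
orientation: [-1.386, 0.884, -0.879]
ft_force: [-4.8, 1.9, 4.0]
width: 0.0119
```

Run:
```python
from m import *
s=bot.observe();M=R.from_rotvec(s['orientation']).as_matrix();print(s['joint_pos'],s['tcp_pos'],np.degrees(np.arctan2(M[1,2],M[0,2])),s['ft_force'],s['wrist_torque'],s['width'])
```

```text
[ 0.9134  0.474  -0.5119  1.8202  0.2847  0.9239  0.7121] [ 0.4746 -0.344   0.1405] 25.07417559071654 [-4.7758  1.9407  3.965 ] [ 0.3122  0.6673 -0.1201] 0.011927513734752237
```

Call:
move_arm([
  [[0,0,0],-5],
  [[0,0,0],-10],
  [[0,0,0],-15],
  [[0,0,0],-20],
  [[0,0,0],-25],
  [[0,0,0],-30],
  [[0,0,0],-35],
  [[0,0,0],-40],
])

```text
time: 7.6
tcp_pos: [0.474, -0.3446, 0.1405]
orientation: [-1.544, 0.345, -0.339]
ft_force: [-7.0, 1.3, 4.5]
width: 0.012
```

Call:
move_arm([
  [[0,0,0],-5],
  [[0,0,0],-10],
  [[0,0,0],-15],
  [[0,0,0],-20],
  [[0,0,0],-25],
  [[0,0,0],-30],
  [[0,0,0],-35],
  [[0,0,0],-40],
])

```text
time: 8.4
tcp_pos: [0.4739, -0.3454, 0.1405]
orientation: [-1.561, -0.202, 0.209]
ft_force: [-6.4, -0.7, 3.9]
width: 0.0117
```

Call:
move_arm([
  [[0,0,0],-5],
  [[0,0,0],-10],
  [[0,0,0],-13],
  [[0,0,0],-15.2],
  [[0,0,0],-15.2],
  [[0,0,0],-15.2],
  [[0,0,0],-15.2],
])

```text
time: 9.1
tcp_pos: [0.4741, -0.3457, 0.1405]
orientation: [-1.532, -0.407, 0.414]
ft_force: [-5.9, -1.3, 4.2]
width: 0.0121
```

Run:
```python
from m import *
s=bot.observe();M=R.from_rotvec(s['orientation']).as_matrix();print(s['time'],s['joint_pos'],s['tcp_pos'],np.degrees(np.arctan2(M[1,2],M[0,2])),s['ft_force'],s['wrist_torque'],s['width'])
```

```text
9.1 [ 1.1738  0.5802 -0.8833  1.8025  0.5255  1.0151  2.1754] [ 0.4741 -0.3457  0.1405] 120.00567047965696 [-5.9044 -1.2703  4.1661] [-0.1899  0.865   0.0259] 0.012132514381104666
```

Call:
move_arm([
  [[0,0,0],0],
  [[0,0,0],0],
  [[0,0,0],0],
  [[0,-15,0],0],
  [[0,-50,0],0],
  [[0,-90,0],0],
  [[0,-130,0],0],
  [[0,-130,0],0],
], grip=40)

```text
time: 9.9
tcp_pos: [0.4796, -0.3446, 0.2775]
orientation: [-1.539, -0.418, 0.407]
ft_force: [0.6, -0.0, 0.4]
width: 0.0399
```

Call:
move_arm([
  [[30,0,0],8],
  [[60,0,0],16],
  [[60,0,0],24],
  [[60,0,0],30],
  [[60,0,0],30],
  [[60,0,0],30],
])

```text
time: 10.5
tcp_pos: [0.528, -0.3141, 0.2708]
orientation: [-1.571, -0.004, 0.004]
ft_force: [-1.2, -0.6, 0.2]
width: 0.04
```

Run:
```python
from m import *
s,p,d,P=wgrab('w2');print(s['tcp_pos'],s['time']);tree(P,np.array([.4752,-.3452]))
for n in ['scene','top']:
    p,d=cams.grab_frame(n);P=cloud(n,d);print(n);tree(P,None)
```

```text
[ 0.528  -0.3141  0.2708] 10.5
disc [ 0.474  -0.3455  0.0765] knob ((475.148193359375, -345.4242858886719), (43.7429313659668, 12.648395538330078), 29.614294052124023) [ 0.4747 -0.3451  0.1659]
ptr 317 164.74573654100433
70 290 75.4; 160 313 165.2; 250 181 254.9; 340 195 344.9; 
scene
disc [ 0.4741 -0.3411  0.0757] knob ((474.66534423828125, -344.0803527832031), (43.622962951660156, 14.86750316619873), 33.014190673828125) [ 0.4736 -0.3424  0.164 ]
ptr 120 166.57967855009264
70 37 74.8; 160 50 165.8; 250 21 254.8; 340 50 344.2; 
top
disc [ 0.4811 -0.3476  0.0789] knob None [nan nan nan]
ptr 7 -58.58588838294465
250 38 252.4; m.py:29: RuntimeWarning: Mean of empty slice.
  print('disc',f,'knob',k,q[m].mean(0))
  ret = um.true_divide(
```

View pics/w2.png

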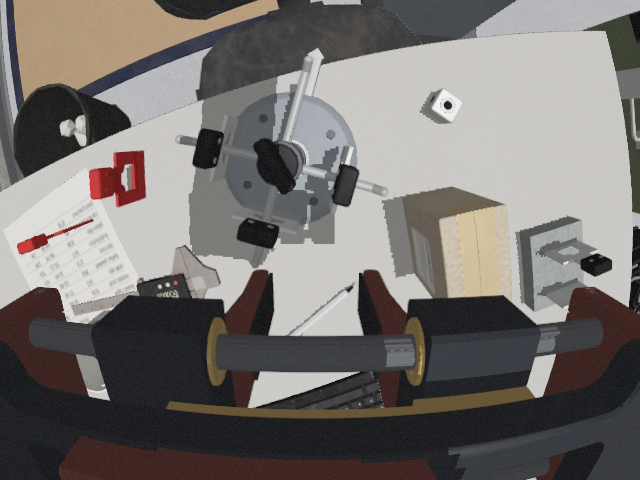

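The wrist view shows the empty branch (305,90) lying over the pointer tip (315,62), with all three templates still hung. The angles are 165.2° for the branch and 164.7° for the pointer. Next is the template in the block at (565,245).

Call:
move_arm([
  [[10,0,30],8],
  [[20,0,70],16],
  [[28,0,115],24],
  [[35,0,160],32],
  [[42,0,205],40],
  [[50,0,245],48],
  [[56,5,270],56],
  [[56,20,270],64],
])

```text
time: 11.45
tcp_pos: [0.5849, -0.0383, 0.2523]
orientation: [-1.388, 0.863, -0.867]
ft_force: [0.5, -0.2, -0.6]
width: 0.0397
```

Call:
move_arm([
  [[0,0,0],6],
  [[0,0,0],11],
  [[0,0,0],11],
  [[0,0,0],11],
  [[0,0,0],11],
])

```text
time: 11.95
tcp_pos: [0.5836, -0.0443, 0.2507]
orientation: [-1.323, 1.011, -1.011]
ft_force: [-0.3, -0.3, 0.3]
width: 0.0401
```

Run:
```python
from m import *
s,p,d,P=wgrab('w3');M=R.from_rotvec(s['orientation']).as_matrix();print(s['tcp_pos'],s['time'],s['joint_pos'],'\n',M)
q=P.reshape(-1,3);m=(abs(q[:,0]-.6)<.1)&(abs(q[:,1]-.01)<.08)
t=m&(abs(q[:,2]-.03)<.005);print('block',cv2.minAreaRect((q[t][:,:2]*1000).astype(np.float32)))
for lo,hi in[(.5,.6),(.6,.7)]:
    x=q[m&(q[:,2]>.105)&(q[:,0]>lo)&(q[:,0]<hi)];print(len(x),x.min(0),x.max(0),x[x[:,2]>.121].mean(0),cv2.minAreaRect((x[x[:,2]>.121][:,:2]*1000).astype(np.float32)) if len(x)>5 else '')
```

```text
[ 0.5836 -0.0443  0.2507] 11.95 [ 0.4772  0.3764 -0.6531  1.7099  0.2484  1.1393  0.0187] 
 [[ 0.2624  0.0001  0.965 ]
 [-0.965   0.0001  0.2624]
 [-0.     -1.      0.0001]]
block ((599.6865234375, 12.618183135986328), (110.59410095214844, 90.083740234375), 15.720489501953125)
2368 [ 0.5    -0.0541  0.1099] [0.6    0.0205 0.3448] [ 0.5512 -0.0223  0.2507] ((555.6611328125, -26.980670928955078), (95.70704650878906, 61.199581146240234), 39.58700942993164)
2420 [ 0.6    -0.0442  0.105 ] [0.6534 0.0361 0.3454] [ 0.6204 -0.0038  0.2527] ((614.9098510742188, -2.1462974548339844), (75.30094146728516, 42.76972198486328), 46.48750305175781)
```

View pics/w3.png

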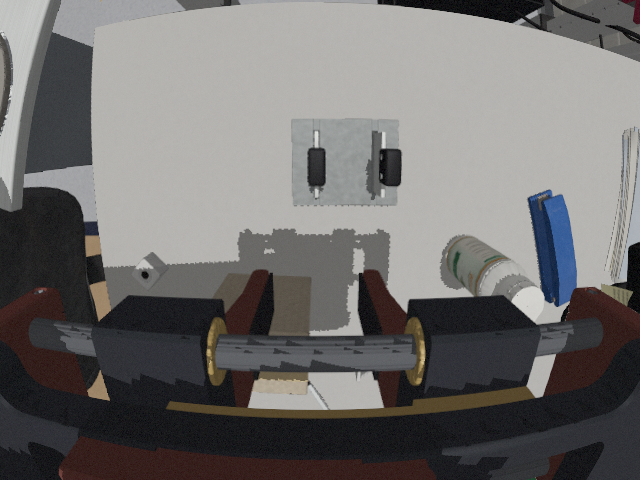

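The wrist view shows the block square to the tool, with the grips at (317,167) and (390,168). My depth filter caught the gripper's own fingers, so I'll measure again with a height cap.

Run:
```python
from m import *
s,p,d,P=wgrab('w4')
q=P[:210].reshape(-1,3);m=(abs(q[:,0]-.6)<.1)&(abs(q[:,1]-.01)<.08)&(q[:,2]<.14)
for lo,hi in[(.5,.6),(.6,.7)]:
    x=q[m&(q[:,2]>.105)&(q[:,0]>lo)&(q[:,0]<hi)];y=x[x[:,2]>.121];print(len(x),len(y),y.mean(0),cv2.minAreaRect((y[:,:2]*1000).astype(np.float32)))
```

```text
710 702 [0.5704 0.0054 0.1261] ((570.2757568359375, 5.29998779296875), (14.03014850616455, 29.66265869140625), 15.384544372558594)
767 652 [0.6274 0.0211 0.126 ] ((628.1525268554688, 21.28826904296875), (14.590712547302246, 29.525346755981445), 14.417041778564453)
```

Call:
move_arm([
  [[-25,10,0],0],
  [[-51,30,0],0],
  [[-51.5,60,0],0],
  [[-51.5,90,0],0],
  [[-51.5,120,0],0],
  [[-51.5,145,0],0],
  [[-51.5,157,0],0],
  [[-51.5,157,0],0],
])

```text
time: 12.85
tcp_pos: [0.5691, 0.0055, 0.0923]
orientation: [-1.324, 1.015, -1.011]
ft_force: [0.0, 0.5, -0.1]
width: 0.0399
```

Call:
move_arm([
  [[0,0,0],0],
  [[0,0,0],0],
  [[0,0,0],0],
  [[0,0,0],0],
  [[0,0,0],0],
  [[0,0,0],0],
], grip=5, force=25)

```text
time: 13.45
tcp_pos: [0.5708, 0.0056, 0.0946]
orientation: [-1.322, 1.012, -1.014]
ft_force: [0.1, 0.2, 6.2]
width: 0.014
```

Call:
move_arm([
  [[0,-5,0],0],
  [[0,-12,0],0],
  [[0,-22,0],0],
  [[0,-35,0],0],
  [[0,-60,0],0],
  [[0,-95,0],0],
  [[0,-135,0],0],
  [[0,-165,0],0],
])

```text
time: 14.25
tcp_pos: [0.5703, 0.006, 0.2621]
orientation: [-1.321, 1.011, -1.014]
ft_force: [1.0, -0.6, -0.8]
width: 0.0138
```

Call:
move_arm([
  [[0,0,0],0],
  [[0,0,0],0],
])

```text
time: 14.45
tcp_pos: [0.5701, 0.0056, 0.2596]
orientation: [-1.322, 1.012, -1.014]
ft_force: [-0.6, -0.1, -1.2]
width: 0.0141
```

Run:
```python
from m import *
s=bot.observe();M=R.from_rotvec(s['orientation']).as_matrix();print(s)
print(M)
ps=[]
for n in ['scene','top']:
    p,d=cams.grab_frame(n);P=cloud(n,d);q=P[d>0];np.savez(n+'2.npz',p=p,d=d)
    m=(np.hypot(q[:,0]-.57,q[:,1]-.005)<.06);x=q[m&(q[:,2]>.15)&(q[:,2]<.30)]
    print(n,len(x),x.min(0) if len(x) else '')
    ps.append(p[280:400,160:330] if n=='scene' else p[180:300,160:330])
save('lift',cv2.resize(np.hstack(ps),None,fx=2.3,fy=2.3,interpolation=cv2.INTER_CUBIC))
```

```text
{'time': 14.45, 'joint_pos': array([ 0.421 ,  0.3457, -0.68  ,  1.7336,  0.2371,  1.1445, -0.0651]), 'joint_vel': array([-0.0046,  0.0302,  0.0121,  0.0358,  0.0041, -0.006 , -0.0025]), 'joint_torque': array([ -0.1153, -47.2363,  -6.2609, -28.7281,  -0.1048,   0.014 ,
         0.0253]), 'tcp_pos': array([0.5701, 0.0056, 0.2596]), 'orientation': array([-1.322 ,  1.0116, -1.014 ]), 'ft_force': array([-0.6216, -0.0908, -1.242 ]), 'wrist_torque': array([ 0.0026, -0.1014,  0.0161]), 'width': 0.014063306465213173}
[[ 0.2606  0.0014  0.9655]
 [-0.9655 -0.0005  0.2606]
 [ 0.0009 -1.      0.0012]]
scene 787 [ 0.5505 -0.0223  0.1731]
top 133 [ 0.5549 -0.0269  0.1745]
```

View pics/lift.png

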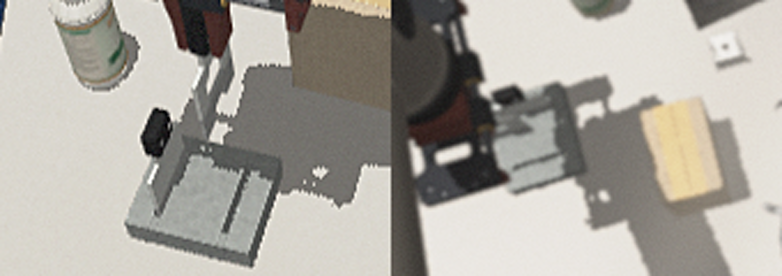

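The crop shows the template, with its window visible at (205,75), hanging from the gripper. The blank is still in its slot at (160,160). I'll carry it to a point beyond the branch tip.

Call:
move_arm([
  [[12,-4,-13],2],
  [[36,-10,-40],6],
  [[68,-12,-75],10],
  [[100,-12,-110],14],
  [[132,-12,-145],18],
  [[164,-12,-180],22],
  [[196,-12,-216],26],
  [[225,-12,-248],29.9],
])

```text
time: 15.35
tcp_pos: [0.386, -0.2785, 0.2701]
orientation: [-1.073, 1.403, -1.4]
ft_force: [1.4, -1.0, 0.0]
width: 0.0141
```

Run:
```python
from m import *
s,p,d,P=wgrab('w5');M=R.from_rotvec(s['orientation']).as_matrix();print(s['tcp_pos'],s['time'],s['width'],s['joint_pos'],np.degrees(np.arctan2(M[1,2],M[0,2])),'\n',M)
P[P[...,2]>.19]=9;tree(P,np.array([.475,-.3452]))
print((np.array([.3638,-.3156,.27])-s['tcp_pos'])@M*1000)
```

```text
[ 0.386  -0.2785  0.2701] 15.35 0.014093001562908696 [ 0.9004  0.1297 -0.4415  1.9309  0.0626  1.0957  0.1688] -15.162933961575483 
 [[-0.2616 -0.0016  0.9652]
 [-0.9652  0.0005 -0.2616]
 [-0.     -1.     -0.0017]]
disc [ 0.4713 -0.3427  0.0747] knob ((474.9064025878906, -344.9320068359375), (43.31993103027344, 13.102442741394043), 30.447553634643555) [ 0.4765 -0.3417  0.1649]
ptr 347 165.7472266524545
70 276 75.9; 160 212 164.6; 340 107 345.8; 
[ 41.6252   0.1069 -11.6933]
```

Call:
move_arm([
  [[20,0,-6],0],
  [[41.5,0,-11.5],0],
  [[41.5,20,-11.5],0],
  [[41.5,50,-11.5],0],
  [[41.5,80,-11.5],0],
  [[41.5,105,-11.5],0],
  [[41.5,121,-11.5],0],
  [[41.5,121,-11.5],0],
])

```text
time: 16.2
tcp_pos: [0.3649, -0.3124, 0.1472]
orientation: [-1.077, 1.403, -1.393]
ft_force: [0.6, -0.1, -1.0]
width: 0.0136
```

Run:
```python
from m import *
s,p,d,P=wgrab('w6');M=R.from_rotvec(s['orientation']).as_matrix();print(s['tcp_pos'],s['time'],s['width'],np.degrees(np.arctan2(M[1,2],M[0,2])))
p2,d2=cams.grab_frame('scene');Q=cloud('scene',d2);c=np.array([.475,-.345]);u=np.array([-.967,.2554]);n=np.array([-.2554,-.967])
for nm,D in[('wrist',P),('scene',Q)]:
    q=D.reshape(-1,3);v=q[:,:2]-c;a=v@u;b=v@n
    m=(a>.06)&(a<.1)&(abs(b)<.02)&(q[:,2]>.098)&(q[:,2]<.125);print(nm,'rod',m.sum(),np.median(b[m]),a[m].max(),q[m][:,2].max())
    m=(a>.107)&(a<.123)&(abs(b)<.05)&(q[:,2]>.05)&(q[:,2]<.14);x=q[m];print('plate',m.sum(),np.percentile(b[m],[1,99]),np.median(a[m]),x[:,2].min() if m.any() else '') 
t=(s['tcp_pos'][:2]-c);print('tcp a,b',t@u,t@n)
a=cv2.resize(p[60:300,170:470],(800,640))[:, :]
b=cv2.resize(p2[190:310,335:455],(600,600),interpolation=cv2.INTER_CUBIC)
save('hang',cv2.resize(np.hstack([cv2.resize(a,(600,600)),b]),(800,400)))
```

```text
[ 0.3649 -0.3124  0.1472] 16.2 0.01364144979813734 -14.87646196519866
wrist rod 789 -0.0009443002214861079 0.09574479089375332 0.12071672548187273
plate 453 [-0.0333 -0.0156] 0.11503980282084462 0.0633015777467672
scene rod 67 -0.002755576606556224 0.09681023335944694 0.1218588090662237
plate 240 [-0.0351  0.0243] 0.11562772518141798 0.06413408433829249
tcp a,b 0.11477397833175781 -0.0033987308543520028
```

View pics/hang.png

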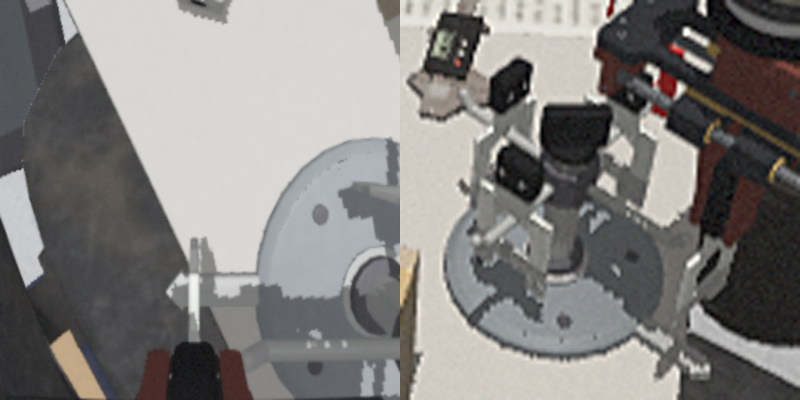

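The left panel shows the template plate edge-on at (195,290), outside the branch tip (255,350). In the right panel it faces the branch at (690,260). Both cameras put it about 2.5 mm off the rod's line, so I'll settle first and then read again.

Call:
move_arm([
  [[1,-1,0],0],
  [[1,-1,0],0],
  [[1,-1,0],0],
  [[1,-1,0],0],
])

```text
time: 16.7
tcp_pos: [0.3676, -0.3146, 0.1511]
orientation: [-1.076, 1.396, -1.398]
ft_force: [0.5, 0.1, -0.5]
width: 0.0137
```

```bash
cat > g.py <<'E'
from m import *
def look(lo,hi,nm0='w'):
    s,p,d,P=wgrab(nm0);M=R.from_rotvec(s['orientation']).as_matrix();print(s['tcp_pos'],s['time'],s['width'],np.degrees(np.arctan2(M[1,2],M[0,2])),s['ft_force'])
    p2,d2=cams.grab_frame('scene');save(nm0+'s',p2);Q=cloud('scene',d2);c=np.array([.475,-.345]);u=np.array([-.967,.2554]);n=np.array([-.2554,-.967])
    for nm,D in[('wrist',P),('scene',Q)]:
        q=D.reshape(-1,3);v=q[:,:2]-c;a=v@u;b=v@n
        m=(a>.06)&(a<.1)&(abs(b)<.02)&(q[:,2]>.098)&(q[:,2]<.125);print(nm,'rod',m.sum(),np.median(b[m]) if m.any() else '')
        m=(a>lo)&(a<hi)&(abs(b)<.05)&(q[:,2]>.03)&(q[:,2]<.096);x=q[m];print('plate',m.sum(),np.percentile(b[m],[1,99]) if m.any() else '',np.median(a[m]),x[:,2].min() if m.any() else '')
    t=(s['tcp_pos'][:2]-c);print('tcp a,b',t@u,t@n)
E
python3 -c "
from g import *
look(.107,.123,'w7')"
```

```text
[ 0.3676 -0.3146  0.1511] 16.7 0.013734118938306769 -14.795004494425186 [ 0.544   0.054  -0.5076]
wrist rod 796 -0.001202601449849642
plate 45 [-0.0318 -0.0305] 0.11183784679121496 0.06852074240555953
scene rod 65 -0.0027598205064740633
plate 102 [-0.0345  0.0264] 0.11369629796956124 0.06716316028703906
tcp a,b 0.1116654229926436 -0.0019969191240384945
```

Call:
move_arm([
  [[1,2,4],0],
  [[1,2,10],0],
  [[1,2,18],0],
  [[1,2,27],0],
  [[1,2,36],0],
  [[1,2,44],0],
  [[1,2,49],0],
  [[1,2,50],0],
])

```text
time: 17.6
tcp_pos: [0.4163, -0.3281, 0.1486]
orientation: [-1.076, 1.396, -1.396]
ft_force: [0.9, 0.3, -0.1]
width: 0.0135
```

Call:
move_arm([
  [[0,0,0],0],
  [[0,0,0],0],
  [[0,0,0],0],
])

```text
time: 17.9
tcp_pos: [0.4151, -0.3281, 0.1486]
orientation: [-1.076, 1.397, -1.397]
ft_force: [-0.3, 0.4, -1.3]
width: 0.0139
```

```bash
python3 -c "
from g import *
look(.053,.073,'w8')
p=cv2.imread('pics/w8s.png')[190:310,335:455];cv2.imwrite('pics/w8c.png',cv2.resize(p,(500,500),interpolation=cv2.INTER_CUBIC))"
```

```text
[ 0.4151 -0.3281  0.1486] 17.9 0.013860474844694142 -14.805586209159516 [-0.3078  0.3949 -1.2937]
wrist rod 694 -0.0013474202025321694
plate 49 [-0.0309 -0.0296] 0.062466125243244394 0.06432686883129618
scene rod 93 -0.002512681365535778
plate 104 [-0.0321  0.0275] 0.06427101499202119 0.06372225390674224
tcp a,b 0.06225852592005033 -0.001025198554639409
```

View pics/w8c.png

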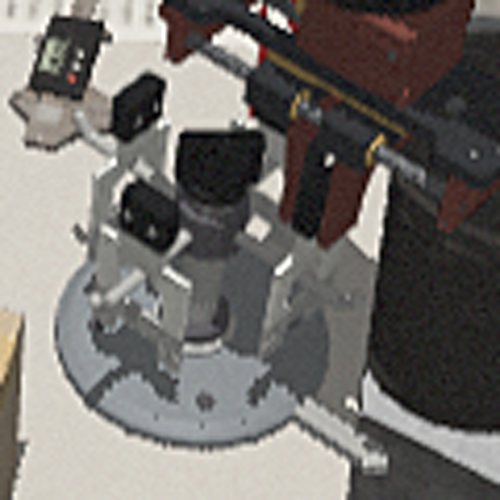

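The crop shows the template on the branch, between hub and tip (290,270), with no contact force. I'll lower it onto the rod.

Call:
move_arm([
  [[0,5,0],0],
  [[0,10,0],0],
  [[0,14,0],0],
  [[0,16.5,0],0],
  [[0,16.5,0],0],
  [[0,16.5,0],0],
])

```text
time: 18.6
tcp_pos: [0.4155, -0.3281, 0.1321]
orientation: [-1.076, 1.397, -1.397]
ft_force: [-0.4, 0.2, -0.0]
width: 0.0138
```

Call:
move_arm([
  [[0,1,0],0],
  [[0,1,0],0],
  [[0,1,0],0],
])

```text
time: 18.9
tcp_pos: [0.4157, -0.3282, 0.1314]
orientation: [-1.076, 1.396, -1.397]
ft_force: [-0.4, 0.6, 1.0]
width: 0.0139
```

Call:
move_arm([
  [[0,0,0],0],
  [[0,0,0],0],
  [[0,0,0],0],
  [[0,0,0],0],
  [[0,0,0],0],
], grip=24)

```text
time: 19.4
tcp_pos: [0.4154, -0.3282, 0.1311]
orientation: [-1.076, 1.397, -1.397]
ft_force: [0.5, -0.7, -0.5]
width: 0.0241
```

```bash
python3 -c "
from g import *
look(.053,.073,'w9')"
```

```text
[ 0.4154 -0.3282  0.1311] 19.4 0.024138861068710805 -14.791669781524194 [ 0.5035 -0.7143 -0.5452]
wrist rod 616 -0.00253636142442126
plate 60 [-0.0301 -0.0272] 0.061803314392420455 0.049450190640273756
scene rod 101 -0.003648052920569437
plate 145 [-0.031   0.0287] 0.06359834567083479 0.04573363713597478
tcp a,b 0.06189733434660532 -0.0010822167905076676
```

Call:
move_arm([
  [[0,0,0],0],
  [[0,0,0],0],
  [[0,-5,0],0],
  [[0,-15,0],0],
  [[0,-30,0],0],
  [[0,-60,0],0],
  [[0,-100,0],0],
  [[0,-140,0],0],
], grip=30)

```text
time: 20.3
tcp_pos: [0.4153, -0.3278, 0.2733]
orientation: [-1.076, 1.396, -1.396]
ft_force: [1.1, -0.6, 0.9]
width: 0.03
```

Call:
move_arm([
  [[0,-20,-30],0],
  [[0,-40,-60],0],
  [[0,-40,-60],0],
  [[0,-40,-60],0],
  [[0,-40,-60],0],
  [[0,-40,-60],0],
  [[0,-40,-60],0],
  [[0,-40,-60],0],
])

```text
time: 21.1
tcp_pos: [0.3577, -0.3127, 0.3106]
orientation: [-1.076, 1.397, -1.395]
ft_force: [0.3, -0.0, -0.2]
width: 0.0299
```

Run:
```python
from g import *
look(.05,.075,'wa')
s,p,d,P=wgrab('wb');P[P[...,2]>.19]=9;tree(P,np.array([.475,-.3452]))
p2,d2=cams.grab_frame('scene');Q=cloud('scene',d2);tree(Q)
for t in ['carton','bottle','cube','bracket','blank_grip']: print(t,[np.round(r['position'],3) for r in nets.find_in('scene',t)[:1]])
save('fin',np.hstack([cv2.resize(p2[190:310,335:455],(400,400),interpolation=cv2.INTER_CUBIC),cv2.resize(p2[180:400,170:440],(400,400))]))
```

```text
[ 0.3577 -0.3127  0.3106] 21.1 0.029917578586061786 -14.760971885130186 [ 0.2749 -0.0284 -0.2144]
wrist rod 312 -0.00035468091954338047
plate 266 [-0.029   0.0293] 0.06345331222709591 0.05140193285710126
scene rod 120 -0.003064266533649351
plate 154 [-0.0311  0.0284] 0.0636440313217281 0.04666757746107142
tcp a,b 0.1216996011548181 -0.001320409778900408
disc [ 0.4707 -0.3427  0.0743] knob ((474.6156005859375, -345.1551818847656), (43.901123046875, 12.787467956542969), 30.064922332763672) [ 0.4737 -0.3443  0.1653]
ptr 425 165.95631501483064
70 221 75.9; 130 10 139.3; 140 31 142.4; 160 245 165.1; 180 25 187.3; 250 80 254.0; 340 44 345.0; 
disc [ 0.4731 -0.3394  0.0744] knob ((475.01361083984375, -344.3207092285156), (43.341487884521484, 15.594733238220215), 32.75113296508789) [ 0.4739 -0.3421  0.1641]
ptr 114 167.4535543909715
70 36 73.9; 160 47 166.8; 250 21 255.8; 340 48 343.3; 
carton [array([ 0.548, -0.143,  0.123])]
bottle [array([ 0.754, -0.038,  0.103])]
cube [array([ 0.408, -0.164,  0.032])]
bracket [array([ 0.691, -0.206,  0.011])]
blank_grip [array([0.624, 0.028, 0.077])]
```

View pics/fin.png

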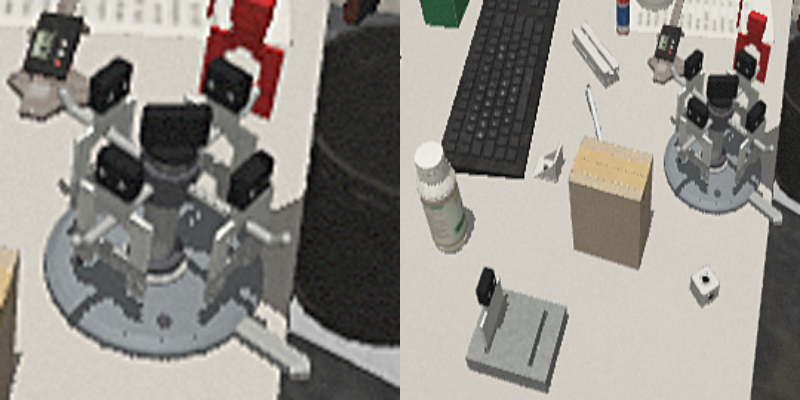

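The final crop shows all four templates hanging, with ours at (245,200) behind the tip and its branch over the pointer. The carton, bottle, cube, bracket and blank haven't moved, so I'm handing in.

```bash
python3 -c "
from h import *
print(bot.finish_job())"
```

```text
the job is handed in; nothing more can be done
None
```

The job is done and handed in at about 21 s of the 72 s. I turned the carousel about 170° by its knob, lifted the windowed template out of the block, and hung it on the empty branch. The gripper was well clear of everything at the end.

**Final checks:**
- **Template:** it hangs on the branch about 62 mm from the turning axis, behind the tip. Its lower edge is at about 47 mm, as expected for a freely hanging template.
- **Branch over pointer:** the wrist camera puts the branch at 165.1° and the pointer at 166.0°. The scene camera puts them at 166.8° and 167.5°. Both show a match within 1°.
- **Everything else:** the three other templates are still on their branches and the blank is still in its slot. The carton, cube and bracket were found within about 2 mm of where they started. The bottle read 5 mm off in one axis, which is about the detector's error, and nothing came near it.

**What went wrong:** my first pinch on the knob closed on the round collar below the bar. I opened, rose 9 mm and gripped the bar itself before turning, and nothing else was affected. The cameras also disagreed by up to about 5 mm on the carousel and block positions, so I used the wrist camera for the grasps and both wrist and scene views to line up the hang.

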